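# Feel for the lid release of the cassette incubator

## Task

The incubator's lid release is a catch hidden in a groove somewhere along the ledge on its front edge. With the fingers shut, set the fingertips on top of the ledge's white left end block, slide them along the ledge to the right until they find the groove, and press the catch in it fully down, so that the lid stands ajar; then take the fingers away. Do not force anything, do not touch the lid with the robot, and leave the cassettes, racks, tray and bottle where they are.

Things in the scene. Friction and masses are not known exactly. Their poses are not given: they have to be found in the camera images.
- incubator: white bench incubator for test cassettes, 230 (its x) x 360 (its y) x 75 mm, fixed to the table at a varying place and yaw. Origin under its centre; its -x is the front, towards the robot, +y its left seen from the robot. Along its front edge runs a straight raised ledge; behind that a trough 36 mm wide, its floor 25 mm below the ledge's top, then the lid
- ledge_mid (a point): middle of the ledge's top (incubator x = -101, y = 0, z = 75 mm). The ledge is flat, level, 20 mm deep, free in front; grey between two white end blocks. In the grey part is one groove: a gap 34 mm long, right through front to back; its centre is anywhere from y = -45 to +45 mm, not given. The catch plate in it rests 8 mm below the ledge's top. Elsewhere the ledge is solid
- ledge_left (a point): point on the grey ledge's top and centre line where it meets the white left end block, which is solid, 24 x 95 mm and 1 mm proud of the grey part, and lies to the left of this point (incubator frame x = -101, y = +85, z = 75 mm); axes as the incubator's
- ledge_right (a point): the same at the right end block (y = -85 mm)
- release (a joint): the catch plate at the bottom of the groove (20 x 32 mm, plain grey as the ledge): 0 = up, 0.008 m = fully pressed (its top then 16 mm below the ledge's top). It moves straight down against about 7 N of friction and stays where it is left
- lid: the incubator's white lid, 140 x 236 x 10 mm, behind the ledge, its top 11 mm below the ledge's top; hinged at its far edge (origin on the hinge, z up when shut). The catch lifts it: it tilts by 15 rad per m of catch travel, to 0.12 rad (ajar, front edge 17 mm higher, still below a gripper's body) when the catch is fully down
- cassette_a: a flat white test cassette, 70 x 22 x 6 mm, on the table in front of the black rack; origin under its centre; loose bystander
- cassette_b: a second such cassette, on the front of the incubator's left deck; loose bystander
- cassette_c: a third such cassette, at the back of the incubator's left deck; loose bystander
- small_rack: a small black tube rack, 85 x 36 x 40 mm with its tubes, on the incubator's right deck; origin under its centre; loose bystander
- black_rack: a black block rack, 150 x 100 x 49 mm, on the table left of the incubator; origin under its centre; loose bystander
- foam_tray: a white foam tray with capped tubes, 140 x 110 x 56 mm, on the table right of the incubator; origin under its centre; loose bystander
- buffer_bottle: a white bottle, 44 mm wide and 90 mm tall, on the table to the right; origin under its centre; loose bystander

How it is judged:
By the outcome, as a careful person would: the job done as asked, in the order asked, and still so for the second after the job is handed in, with the robot touching nothing.
It also fails if it takes over 61 s, if anything falls off the work surface, if the arm or the gripper's body presses on something with over 40 N, if the wrist force passes 120 N, or if a joint passes its speed limit or range.

## Robot

A 6-joint arm with a two-finger parallel gripper is mounted at the origin on the work surface. World frame = base frame: x ahead of the robot, y to its left, z up, the work surface at z = 0. Lengths are in mm, angles in rad, forces in N, time in s.
With the tool pointing down it reaches from about 375 to 750 mm from the base axis. Payload 9 kg.
Tool frame: the origin (TCP) lies at the very end of the fingers, on their centre line; the grasp point (between the pads) lies 19 mm behind it; z points along the fingers, y is the line along which they close (so a half turn about z gives the same grasp; the last joint's range is limited). The gripper opens to 85 mm and grips with 20 to 120 N. Pads are 22 mm wide; open, the fingers measure 114 mm over their backs; the gripper's body (76 mm by 85 mm) begins 54 mm behind the grasp point. The pads swing forward as they close: fully open they stand 13 mm farther back than shut.
Start: joints at [-1.389, 0.104, 0.097, 1.564, 0, 1.353], TCP at [233.553, -552.711, 231.331] pointing down, gripper open.
Joint ranges: [-2.99, 2.99], [-0.84, 1.86], [-1.1, 1.16], [-1.84, 2.11], [-1.51, 1.56], [-3.14, 3.14]. Speed limits (rad/s): [2.22, 2.22, 2.57, 3.14, 3.14, 3.14].

## Interface

Orientations are given as a rotation vector (axis times angle).
In Python, from bench import sense, grab_frame, get_calibration, sign_off gives the robot as it stands. The module is installed in compiled form; this text tells all that it offers.
- The arm moves only by the tool play_rows, never from a script. Its argument "plan" is a list of rows, each a list of 6 numbers: the shift along the world's x, y, z each as a share of 150 mm, from -1 to 1, then the turn, a rotation vector about the world's x, y, z each as a share of 180 degrees, from -1 to 1. In form: [[x, y, z, rx, ry, rz], ...]. A call has 1 to 20 rows; each row is the pose to reach, as a shift and turn from the pose commanded when the call began, turning the shorter way round; what a row does not reach only later rows make up. A row lasts 1/12 s, in which the tool goes at most 41.7 mm and 7.16 degrees, less where a joint would pass 70% of its speed; a pose out of reach is approached as far as the arm can. A call with a number of a shift or a turn outside -1 to 1 is refused whole. A call with a gripper value outside its range is refused whole. "gripper" is the closure, from -1 (fully open) to 1 (shut), so that 0 is half open, set as the call begins (left out, the last holds). The fingers move at their own pace and stop on an object; "squeeze" is the grip in N (left out, the last holds). Time passes only in rows, so rows that repeat a pose let the fingers close. It gives the time, the measured TCP pose, the force, the opening and the grip force at its end, in the units of the state.
- sense(): the state, without advancing time (a new reading comes with each control period).
- grab_frame(name): name is "scene" or "top"; returns the picture (384x512x3 uint8, blue, green, red); there is no depth.
- get_calibration(name): a dict with "fov_y" (degrees; the focal length in pixels is half the picture's height over the tangent of half this angle, whatever the lens; pixels are square), "cx", "cy" (the principal point, pixels), "k1" (the pictures are not rectified: a ray, as slopes to the right and down, at radius r is drawn at 1 + k1 r^2 times it, then the intrinsics apply), "origin" and "rotation" of the camera in the world. Camera axes: x right, y up, looking along -z (the intrinsics and any distortion apply to the point x, -y, -z); pixel columns grow to the right and rows downward; lengths in mm; the calibration is good to about 2 mm. A picture is of the moment at which its call begins. get_calibration takes no time and is no camera call.
- sign_off(): hands the job in; it is judged then, once.
The state is a dict: "time_s": time; "joints": joint angles; "joint_vel": joint speeds; "effort": joint torques, N m; "ee_pos": TCP position; "eef_rot": TCP orientation; "ft_force": force on the tool from outside, world axes, zero at the start; "moment": the same for the moment, N m; "width": finger opening in mm; "gripper_force": force on a finger pad.
Only numpy, scipy, OpenCV 4.12 (cv2) and the standard library are available. Lean on these libraries where they do the work, as an engineer would, in place of code of your own. Each camera call takes 0.05 s, during which the arm holds its last target. There are 200 camera calls.

## Working session

There is one attempt and no reset: what is moved stays moved. The work goes in short steps, Python scripts to look and compute and a tool call to move; the robot and the scene stay as the last step left them, time stands still between calls to the robot, and variables do not carry over. Pictures are saved under pics/ and viewed, at most 10 in all, crops included, and the job is handed in when it is done.

Besides the shell and the picture viewer there is one more tool, called after "Request:" by a JSON object that holds its "api" and its "payload". play_rows: Moves the arm, as the interface text tells. Shift numbers are shares of 150 mm and turn numbers shares of 180 degrees, none past 1 either way. Its arguments: {"type":"object","properties":{"plan":{"type":"array","items":{"type":"array","items":{"type":"number","minimum":-1,"maximum":1}}},"gripper":{"type":"number"},"squeeze":{"type":"number"}},"required":["plan"]}

```bash
mkdir -p pics; python3 - <<'E'
from bench import *
import cv2
for n in("scene","top"):
    f=grab_frame(n); cv2.imwrite(f"pics/{n}0.png",f); c=get_calibration(n); print(c)
s=sense(); print(s["time_s"],s["ee_pos"],s["eef_rot"],s["ft_force"])
E
```

```text
{'fov_y': 45.50244770683611, 'cx': 254.46239139606848, 'cy': 193.38485462727633, 'k1': 0.044864054232138934, 'origin': array([985.04270134, 675.21467017, 812.68865999]), 'rotation': array([0.3012237 , 1.03890174, 2.40496183])}
{'fov_y': 56.83659244096013, 'cx': 261.9971798851874, 'cy': 192.69361220807582, 'k1': -0.07823037554110009, 'origin': array([446.08023618,  22.90995818, 982.17180713]), 'rotation': array([ 0.13187944, -0.11445717, -1.56683358])}
0.1 [ 233.49107147 -552.39416103  230.63415351] [-3.07792994e+00 -6.23627836e-01  1.79238361e-05] [-0.52980218 -0.48361265  0.77313904]
```

View pics/top0.png

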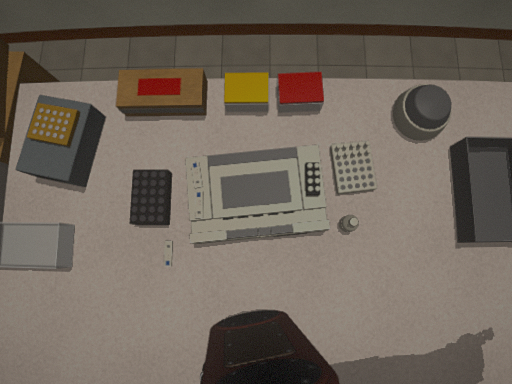

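View pics/scene0.png

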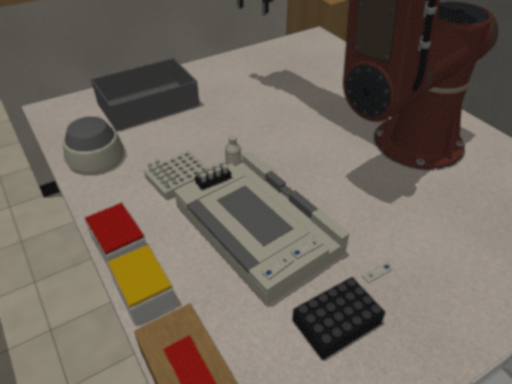

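The top view shows the ledge running from about (190,237) to (328,226), with its grey part from about x=227 to 298. I'll zoom in on it.

```bash
cat > h.py <<'E'
import numpy as np, cv2
from scipy.spatial.transform import Rotation as R
from bench import *
def cam(n):
    c=get_calibration(n); f=192/np.tan(np.radians(c["fov_y"]/2))
    return c,f,R.from_rotvec(c["rotation"]).as_matrix()
def px2w(n,uv,z):
    c,f,M=cam(n); K=np.array([[f,0,c["cx"]],[0,f,c["cy"]],[0,0,1.]])
    d=np.array([(uv[0]-c["cx"])/f,(uv[1]-c["cy"])/f]); u=d.copy()
    for _ in range(20): u=d/(1+c["k1"]*(u@u))
    r=M@np.array([u[0],-u[1],-1]); return c["origin"]+r*(z-c["origin"][2])/r[2]
def w2px(n,p):
    c,f,M=cam(n); q=M.T@(np.array(p)-c["origin"]); u=np.array([q[0],-q[1]])/-q[2]
    return u*(1+c["k1"]*(u@u))*f+[c["cx"],c["cy"]]
E
python3 - <<'E'
from h import *
f=cv2.imread("pics/top0.png"); a=f[195:255,180:340]; cv2.imwrite("pics/c1.png",cv2.resize(a,None,fx=5,fy=5,interpolation=cv2.INTER_CUBIC))
f=cv2.imread("pics/scene0.png"); a=f[150:260,225:355]; cv2.imwrite("pics/c2.png",cv2.resize(a,None,fx=5,fy=5,interpolation=cv2.INTER_CUBIC))
for uv in [(190,239),(328,228),(227,233),(298,227)]: print(uv,px2w("top",uv,75))
E
```

```text
(190, 239) [469.93488906 216.783532    75.        ]
(328, 228) [ 498.26288809 -135.48548358   75.        ]
(227, 233) [485.53813608 122.20663204  75.        ]
(298, 227) [500.93088712 -58.86227007  75.        ]
```

View pics/c1.png

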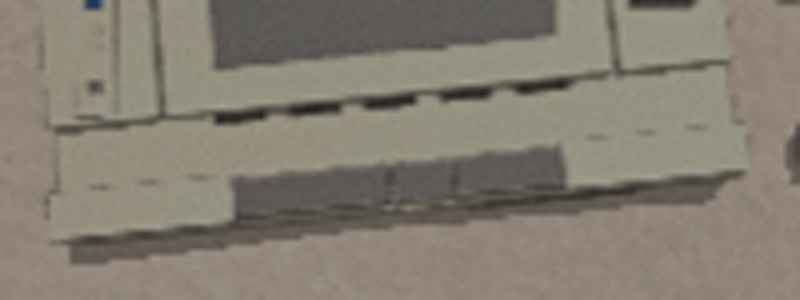

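View pics/c2.png

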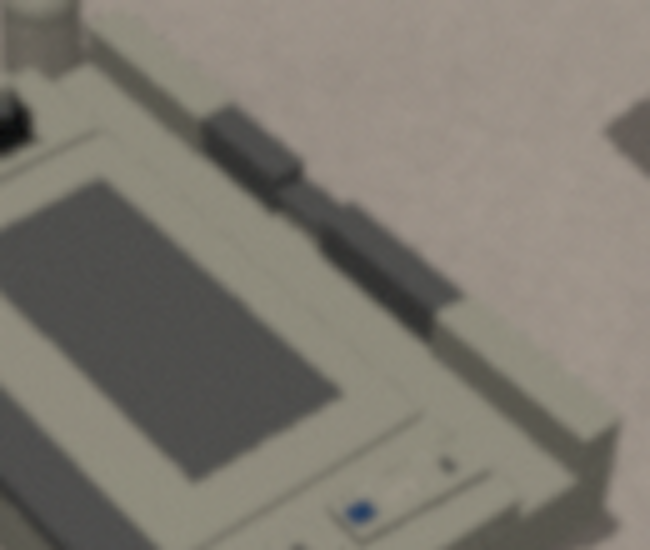

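```bash
python3 - <<'E'
from h import *
def c1(x,y): return ((x+.5)/5-.5+180,(y+.5)/5-.5+195)
def c2(x,y): return ((x+.5)/5-.5+225,(y+.5)/5-.5+150)
P={k:px2w("top",c1(*v),75)[:2] for k,v in dict(L=(234,198),R=(565,167),gl=(388,183),gr=(455,177),Lback=(234,178),Rback=(565,148)).items()}
for k,v in P.items(): print(k,v.round(1))
# scene: grey end edges, back-top corners
for v in [(437,310),(460,297),(205,122),(232,104),(350,205),(300,160)]: print(v,px2w("scene",c2(*v),75).round(1))
d=P["L"]-P["R"]; print(np.linalg.norm(d),"yaw",np.arctan2(-d[0],d[1])); u=d/np.linalg.norm(d)
m=(P["L"]+P["R"])/2; print("mid",m,"groove",[(P[k]-m)@u for k in("gl","gr")])
n=np.array([u[1],-u[0]])
print("mid from back", (P["Lback"]+P["Rback"])/2-10*n, "start", m+u*112)
M=R.from_rotvec(sense()["eef_rot"]).as_matrix(); print(M[:,0],M[:,2])
E
```

```text
L [482.5 123.7]
R [498.4 -45.1]
gl [490.2  45.2]
gr [493.3  11. ]
Lback [492.7 123.8]
Rback [508.1 -45.2]
(437, 310) [489.8 127.3  75. ]
(460, 297) [475.9 126.1  75. ]
(205, 122) [509.1 -36.6  75. ]
(232, 104) [490.2 -41.2  75. ]
(350, 205) [482.9  49.8  75. ]
(300, 160) [485.  11.  75.]
169.49896022825354 yaw 0.09400282668325634
mid [490.44074238  39.31925373] groove [np.float64(5.855287379564276), np.float64(-28.420861272227857)]
mid from back [490.41338839  38.40537238] start [479.92792457 150.82477225]
[9.21133786e-01 3.89246070e-01 2.11348906e-04] [-2.33723733e-04  1.09606656e-03 -9.99999372e-01]
```

Request:
{"api": "play_rows", "payload": {"plan": [[0.5, 0.3, 0, 0, 0, 0], [1, 0.6, 0, 0, 0, 0.04], [1, 0.9, 0, 0, 0, 0.08], [1, 1, 0, 0, 0, 0.12], [1, 1, 0, 0, 0, 0.12]], "gripper": 1}}

```text
time_s: 0.52
ee_pos: [379.9, -407.6, 230.7]
eef_rot: [-2.902, -1.201, 0.0]
ft_force: [0.4, -0.5, 0.4]
width: 25.6
gripper_force: 0.0
```

Request:
{"api": "play_rows", "payload": {"plan": [[0.16, 0.25, 0, 0, 0, 0.035], [0.32, 0.5, 0, 0, 0, 0.07], [0.48, 0.75, 0, 0, 0, 0.105], [0.645, 1, 0, 0, 0, 0.14]]}}

```text
time_s: 0.85
ee_pos: [469.9, -267.2, 231.1]
eef_rot: [-2.573, -1.802, 0.0]
ft_force: [0.4, -0.2, -1.3]
width: 0.2
gripper_force: 0.0
```

Request:
{"api": "play_rows", "payload": {"plan": [[0, 0.25, 0, 0, 0, 0.035], [0, 0.5, 0, 0, 0, 0.07], [0, 0.75, 0, 0, 0, 0.105], [0, 1, 0, 0, 0, 0.143]]}}

```text
time_s: 1.18
ee_pos: [468.8, -117.3, 230.9]
eef_rot: [-2.107, -2.33, 0.0]
ft_force: [1.1, 0.4, 0.7]
width: -0.2
gripper_force: 0.0
```

Request:
{"api": "play_rows", "payload": {"plan": [[0, 0.25, 0, 0, 0, 0], [0, 0.5, 0, 0, 0, 0], [0, 0.75, 0, 0, 0, 0], [0, 1, 0, 0, 0, 0]]}}

```text
time_s: 1.52
ee_pos: [468.8, 32.6, 231.1]
eef_rot: [-2.114, -2.324, 0.0]
ft_force: [1.1, 0.2, 0.0]
width: 0.1
gripper_force: 0.0
```

Request:
{"api": "play_rows", "payload": {"plan": [[0, 0.25, -0.1, 0, 0, 0], [0, 0.5, -0.3, 0, 0, 0], [0, 0.66, -0.5, 0, 0, 0], [0, 0.66, -0.7, 0, 0, 0], [0, 0.66, -0.8, 0, 0, 0], [0, 0.66, -0.8, 0, 0, 0], [0, 0.66, -0.8, 0, 0, 0], [0, 0.66, -0.8, 0, 0, 0], [0, 0.66, -0.8, 0, 0, 0], [0, 0.66, -0.8, 0, 0, 0]]}}

```text
time_s: 2.35
ee_pos: [470.4, 129.4, 112.9]
eef_rot: [2.113, 2.322, 0.003]
ft_force: [0.3, 0.2, 0.1]
width: -0.2
gripper_force: 0.0
```

```bash
python3 - <<'E'
from h import *
s=sense(); print({k:np.round(s[k],3) for k in("time_s","ee_pos","eef_rot","joints","ft_force","width")}); M=R.from_rotvec(s["eef_rot"]).as_matrix(); print(M[:,0],np.arctan2(M[1,0],M[0,0]))
a=grab_frame("top")[170:260,170:350]; b=grab_frame("scene")[100:280,200:400]
a=cv2.resize(a,(800,400),interpolation=cv2.INTER_CUBIC)
cv2.imwrite("pics/t2.png",a); cv2.imwrite("pics/s2.png",cv2.resize(b,None,fx=3.3,fy=3.3,interpolation=cv2.INTER_CUBIC))
E
```

```text
{'time_s': np.float64(2.35), 'ee_pos': array([470.378, 129.445, 112.935]), 'eef_rot': array([2.113, 2.322, 0.003]), 'joints': array([-0.   , -0.236, -0.444,  1.36 , -0.   ,  1.476]), 'ft_force': array([0.33 , 0.236, 0.076]), 'width': np.float64(-0.188)}
[-9.42150515e-02  9.95551835e-01 -2.60332182e-04] 1.6651513241272025
```

View pics/s2.png

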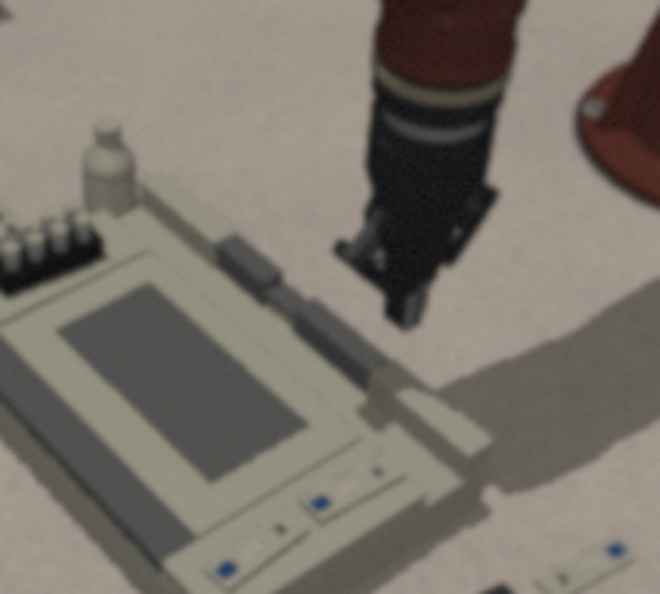

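The scene view shows the shut fingers hovering just in front of the left end block, with the groove in clear view near (285,297). I'll move over the block and lower gently.

Request:
{"api": "play_rows", "payload": {"plan": [[0.067, 0.109, 0, 0, 0, 0], [0.067, 0.109, -0.1, 0, 0, 0], [0.067, 0.109, -0.2, 0, 0, 0], [0.067, 0.109, -0.2, 0, 0, 0], [0.067, 0.109, -0.2, 0, 0, 0]]}}

```text
time_s: 2.87
ee_pos: [478.9, 146.0, 81.2]
eef_rot: [-2.113, -2.324, 0.001]
ft_force: [-0.3, 0.4, 1.1]
width: -0.2
gripper_force: 0.0
```

Request:
{"api": "play_rows", "payload": {"plan": [[0, 0, -0.01, 0, 0, 0], [0, 0, -0.02, 0, 0, 0], [0, 0, -0.027, 0, 0, 0], [0, 0, -0.027, 0, 0, 0]]}}

```text
time_s: 3.2
ee_pos: [479.6, 146.1, 77.6]
eef_rot: [2.113, 2.324, 0.001]
ft_force: [-0.2, -0.1, -0.2]
width: -0.0
gripper_force: 0.0
```

Request:
{"api": "play_rows", "payload": {"plan": [[0, 0, -0.004, 0, 0, 0], [0, 0, -0.007, 0, 0, 0], [0, 0, -0.007, 0, 0, 0]]}}

```text
time_s: 3.45
ee_pos: [479.4, 146.1, 76.3]
eef_rot: [2.113, 2.324, 0.0]
ft_force: [0.3, -0.4, -0.8]
width: 0.1
gripper_force: 0.0
```

Request:
{"api": "play_rows", "payload": {"plan": [[0.006, 0, -0.003, 0, 0, 0], [0.006, 0, -0.005, 0, 0, 0], [0.006, 0, -0.005, 0, 0, 0]]}}

```text
time_s: 3.7
ee_pos: [479.9, 146.2, 76.1]
eef_rot: [-2.113, -2.324, 0.001]
ft_force: [-5.0, -0.2, 7.4]
width: 0.0
gripper_force: 4.0
```

Request:
{"api": "play_rows", "payload": {"plan": [[0, 0, -0.003, 0, 0, 0], [0, 0, -0.003, 0, 0, 0], [0, 0, -0.003, 0, 0, 0]]}}

```text
time_s: 3.95
ee_pos: [479.9, 146.2, 76.0]
eef_rot: [-2.113, -2.324, 0.001]
ft_force: [-6.8, -1.3, 11.3]
width: -0.0
gripper_force: 5.8
```

Contact with the block is at z≈76 with a light 11 N press. Now I slide right along the ledge.

Request:
{"api": "play_rows", "payload": {"plan": [[0.0025, -0.0265, 0, 0, 0, 0], [0.005, -0.053, 0, 0, 0, 0], [0.0075, -0.08, 0, 0, 0, 0], [0.01, -0.106, 0, 0, 0, 0], [0.0125, -0.133, 0, 0, 0, 0], [0.015, -0.159, 0, 0, 0, 0], [0.0175, -0.186, 0, 0, 0, 0], [0.02, -0.212, 0, 0, 0, 0], [0.0225, -0.239, 0, 0, 0, 0], [0.025, -0.265, 0, 0, 0, 0], [0.025, -0.265, 0, 0, 0, 0]]}}

```text
time_s: 4.87
ee_pos: [484.1, 105.6, 75.1]
eef_rot: [2.114, 2.323, -0.0]
ft_force: [-0.2, -2.0, 1.8]
width: -0.2
gripper_force: 1.1
```

Request:
{"api": "play_rows", "payload": {"plan": [[0.0025, -0.0265, -0.004, 0, 0, 0], [0.005, -0.053, -0.004, 0, 0, 0], [0.0075, -0.08, -0.004, 0, 0, 0], [0.01, -0.106, -0.004, 0, 0, 0], [0.0125, -0.133, -0.004, 0, 0, 0], [0.015, -0.159, -0.004, 0, 0, 0], [0.0175, -0.186, -0.004, 0, 0, 0], [0.02, -0.212, -0.004, 0, 0, 0], [0.0225, -0.239, -0.004, 0, 0, 0], [0.025, -0.265, -0.004, 0, 0, 0], [0.025, -0.265, -0.004, 0, 0, 0]]}}

```text
time_s: 5.78
ee_pos: [488.2, 66.5, 75.0]
eef_rot: [2.113, 2.324, 0.002]
ft_force: [-0.7, 1.5, 5.4]
width: 0.1
gripper_force: 3.0
```

Request:
{"api": "play_rows", "payload": {"plan": [[0.0015, -0.015, 0, 0, 0, 0], [0.003, -0.03, 0, 0, 0, 0], [0.0045, -0.045, 0, 0, 0, 0], [0.006, -0.06, 0, 0, 0, 0], [0.0075, -0.08, 0, 0, 0, 0], [0.009, -0.1, 0, 0, 0, 0], [0.011, -0.12, 0, 0, 0, 0], [0.013, -0.14, 0, 0, 0, 0], [0.015, -0.16, 0, 0, 0, 0], [0.017, -0.18, 0, 0, 0, 0], [0.017, -0.18, 0, 0, 0, 0]]}}

```text
time_s: 6.7
ee_pos: [490.7, 39.6, 74.9]
eef_rot: [2.113, 2.324, 0.002]
ft_force: [-0.4, 1.6, 5.6]
width: -0.0
gripper_force: 2.9
```

Request:
{"api": "play_rows", "payload": {"plan": [[0.001, -0.01, 0, 0, 0, 0], [0.002, -0.02, 0, 0, 0, 0], [0.003, -0.03, 0, 0, 0, 0], [0.003, -0.03, 0, 0, 0, 0]]}}

```text
time_s: 7.03
ee_pos: [490.5, 34.8, 74.0]
eef_rot: [-2.114, -2.324, 0.001]
ft_force: [0.3, -0.5, -0.2]
width: 0.1
gripper_force: 0.0
```

Request:
{"api": "play_rows", "payload": {"plan": [[0.001, -0.01, 0, 0, 0, 0], [0.002, -0.02, 0, 0, 0, 0], [0.002, -0.02, 0, 0, 0, 0]]}}

```text
time_s: 7.28
ee_pos: [491.0, 31.9, 74.3]
eef_rot: [2.114, 2.324, -0.0]
ft_force: [0.0, -1.7, -0.1]
width: 0.0
gripper_force: 0.0
```

Request:
{"api": "play_rows", "payload": {"plan": [[0.001, -0.01, 0, 0, 0, 0], [0.002, -0.02, 0, 0, 0, 0], [0.002, -0.02, 0, 0, 0, 0]]}}

```text
time_s: 7.53
ee_pos: [491.4, 28.9, 74.4]
eef_rot: [2.113, 2.324, -0.0]
ft_force: [-0.1, 0.6, 0.2]
width: -0.2
gripper_force: 0.0
```

The fingers dropped into the groove: force went to zero and z to about 74.3. They are now centred, so I go down gently.

Request:
{"api": "play_rows", "payload": {"plan": [[0, -0.004, -0.01, 0, 0, 0], [0, -0.004, -0.02, 0, 0, 0], [0, -0.004, -0.03, 0, 0, 0], [0, -0.004, -0.04, 0, 0, 0], [0, -0.004, -0.05, 0, 0, 0], [0, -0.004, -0.06, 0, 0, 0], [0, -0.004, -0.06, 0, 0, 0]]}}

```text
time_s: 8.12
ee_pos: [491.3, 28.6, 65.5]
eef_rot: [-2.113, -2.325, 0.0]
ft_force: [-0.7, 0.7, 2.4]
width: -0.3
gripper_force: 1.3
```

Request:
{"api": "play_rows", "payload": {"plan": [[0, 0, -0.008, 0, 0, 0], [0, 0, -0.016, 0, 0, 0], [0, 0, -0.024, 0, 0, 0], [0, 0, -0.03, 0, 0, 0], [0, 0, -0.03, 0, 0, 0]]}}

```text
time_s: 8.53
ee_pos: [491.3, 28.6, 61.2]
eef_rot: [2.113, 2.325, 0.0]
ft_force: [-2.0, 0.8, 4.6]
width: 0.0
gripper_force: 2.3
```

Request:
{"api": "play_rows", "payload": {"plan": [[0, 0, -0.005, 0, 0, 0], [0, 0, -0.01, 0, 0, 0], [0, 0, -0.015, 0, 0, 0], [0, 0, -0.015, 0, 0, 0]]}}

```text
time_s: 8.87
ee_pos: [491.3, 28.6, 59.0]
eef_rot: [2.113, 2.325, 0.0]
ft_force: [-2.8, 0.9, 5.6]
width: 0.2
gripper_force: 2.9
```

Request:
{"api": "play_rows", "payload": {"plan": [[0, 0, -0.004, 0, 0, 0], [0, 0, -0.008, 0, 0, 0], [0, 0, -0.008, 0, 0, 0]]}}

```text
time_s: 9.12
ee_pos: [491.4, 28.6, 59.0]
eef_rot: [2.113, 2.324, 0.0]
ft_force: [-7.5, 1.3, 16.0]
width: 0.2
gripper_force: 8.1
```

Request:
{"api": "play_rows", "payload": {"plan": [[0, 0, -0.003, 0, 0, 0], [0, 0, -0.006, 0, 0, 0], [0, 0, -0.006, 0, 0, 0], [0, 0, -0.006, 0, 0, 0]]}}

```text
time_s: 9.45
ee_pos: [491.5, 28.6, 58.9]
eef_rot: [2.113, 2.324, 0.0]
ft_force: [-10.1, 1.5, 23.7]
width: 0.0
gripper_force: 12.0
```

The catch is at a hard stop, z=59 (16 mm below the ledge top). Now I lift straight up and clear.

Request:
{"api": "play_rows", "payload": {"plan": [[0, 0, 0.02, 0, 0, 0], [0, 0, 0.06, 0, 0, 0], [0, 0, 0.12, 0, 0, 0], [0, 0, 0.3, 0, 0, 0], [0, 0, 0.5, 0, 0, 0], [0, 0, 0.7, 0, 0, 0], [-0.3, 0, 0.7, 0, 0, 0], [-0.5, 0, 0.7, 0, 0, 0], [-0.5, 0, 0.7, 0, 0, 0], [-0.5, 0, 0.7, 0, 0, 0], [-0.5, 0, 0.7, 0, 0, 0], [-0.5, 0, 0.7, 0, 0, 0]]}}

```text
time_s: 10.45
ee_pos: [417.0, 28.4, 161.8]
eef_rot: [2.113, 2.324, 0.001]
ft_force: [0.7, -0.8, -1.1]
width: -0.4
gripper_force: 0.0
```

```bash
python3 - <<'E'
from h import *
b=grab_frame("scene")[100:330,140:400]; cv2.imwrite("pics/s3.png",cv2.resize(b,None,fx=2.6,fy=2.6,interpolation=cv2.INTER_CUBIC)); print(sense()["ft_force"],sense()["ee_pos"])
E
```

```text
[ 0.08756307 -0.348944   -0.79364201] [416.97710048  28.43409847 161.64285269]
```

View pics/s3.png

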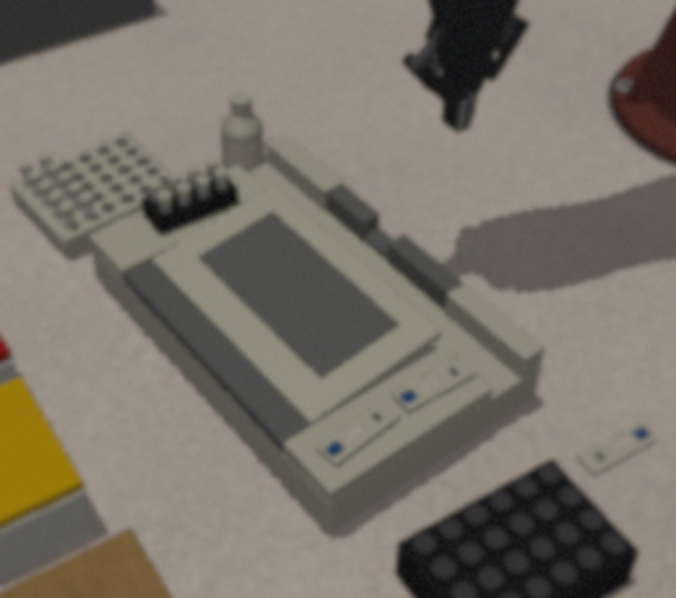

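The lid stands ajar, with its raised front-left corner near (440,335). The fingers are clear of the incubator, near (460,125), and the cassettes, racks, tray and bottle look undisturbed.

```bash
python3 -c "
from bench import *
print(sign_off())"
```

```text
the job is handed in; nothing more can be done
None
```

I slid the shut fingers along the ledge from the left end block, found the groove and pressed the catch to its stop; the lid now stands ajar, the fingers are clear, and I've handed the job in.

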